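# Set the doming punches on their board in order of size

### The job

Stand the four wooden doming punches upright on the marks of the punch board in order of head size, one to a mark and centred on it: the smallest on the mark next to the board's upright end cheek, growing to the largest at the open end. Do not let a punch fall over, and leave the green bottle and the small jar where they stand.

Things in the scene. Friction and masses are not known exactly. Their poses are not given: they have to be found in the camera images.
- punch_26_center (a point): Doming punch of pale beech with the smallest head, standing upright on a 3 mm grey mat, round about its z axis. Foot: disc 40 mm across, 8 mm high; shank 20 mm across; head 26 mm across with a straight-sided band from 55 to 75 mm above the foot's underside (the place to grip), then a dome; 88 mm tall in all. This point: on the axis half-way up, 44 mm above the foot's underside. Mass 40 to 200 g.
- punch_36_center (a point): Doming punch of pale beech with the second smallest head, standing upright on a 3 mm grey mat, round about its z axis. Foot: disc 40 mm across, 8 mm high; shank 20 mm across; head 36 mm across with a straight-sided band from 55 to 75 mm above the foot's underside (the place to grip), then a dome; 93 mm tall in all. This point: on the axis half-way up, 46.5 mm above the foot's underside. Mass 40 to 200 g.
- punch_46_center (a point): Doming punch of pale beech with the second largest head, standing upright on a 3 mm grey mat, round about its z axis. Foot: disc 40 mm across, 8 mm high; shank 20 mm across; head 46 mm across with a straight-sided band from 55 to 75 mm above the foot's underside (the place to grip), then a dome; 98 mm tall in all. This point: on the axis half-way up, 49 mm above the foot's underside. Mass 40 to 200 g.
- punch_56_center (a point): Doming punch of pale beech with the largest head, standing upright on a 3 mm grey mat, round about its z axis. Foot: disc 40 mm across, 8 mm high; shank 20 mm across; head 56 mm across with a straight-sided band from 55 to 75 mm above the foot's underside (the place to grip), then a dome; 103 mm tall in all. This point: on the axis half-way up, 51.5 mm above the foot's underside. Mass 40 to 200 g.
- place1: Round black mark, 50 mm across, flush in the punch board's top: the mark nearest the upright end cheek. Origin at its centre on the board's level top face, 14 mm above the table; z up, x along the board away from the end cheek; marks 75 mm apart along x. The end cheek is an upright wooden lip as wide as the board, 12 mm thick, 30 mm above the board's top; its inner face is 50 mm from this centre.
- place2: Round black mark, 50 mm across, flush in the punch board's top: second mark from the end cheek. Origin at its centre on the board's level top face, 14 mm above the table; z up, x along the board away from the end cheek; marks 75 mm apart along x. The board is a fixed brown plank 350 x 70 x 14 mm.
- place3: Round black mark, 50 mm across, flush in the punch board's top: third mark from the end cheek. Origin at its centre on the board's level top face, 14 mm above the table; z up, x along the board away from the end cheek; marks 75 mm apart along x.
- place4: Round black mark, 50 mm across, flush in the punch board's top: the mark farthest from the end cheek. Origin at its centre on the board's level top face, 14 mm above the table; z up, x along the board away from the end cheek; marks 75 mm apart along x.
- bottle: Bystander: green bottle, 64 mm across, 190 mm tall, standing on the table beside the work; origin at the centre of its underside.
- jar: Bystander: small grey jar with a red lid, 56 mm across, 75 mm tall, standing on the table beyond the work; origin at the centre of its underside.
Things that resemble listed ones, but are neither listed nor needed, are in the scene too. What is shaped like the part that bears punch_36_center but purple is not meant. What is shaped like the part that bears punch_46_center but black is not meant.

How it is judged:
At the end, for the whole second after the job is handed in: Each punch stands upright (within 0.1 rad), at rest, on its own mark on the board, its axis within 12 mm of the mark's centre: smallest head on the mark next to the end cheek, then growing to the largest on the mark farthest from it (horizontal distance between punch_26_center and place1 below 0.012 m and z of punch_26_center in the frame of place1 between 0.039 and 0.049 m and angle between each of punch_26_center, punch_36_center, punch_46_center, punch_56_center's own z axis and vertical below 0.1 rad and linear speed of each of punch_26, punch_36, punch_46, punch_56 below 0.02 m/s and angular speed of each of punch_26, punch_36, punch_46, punch_56 below 0.3 rad/s and horizontal distance between punch_36_center and place2 below 0.012 m and z of punch_36_center in the frame of place2 between 0.0415 and 0.0515 m and horizontal distance between punch_46_center and place3 below 0.012 m and z of punch_46_center in the frame of place3 between 0.044 and 0.054 m and horizontal distance between punch_56_center and place4 below 0.012 m and z of punch_56_center in the frame of place4 between 0.0465 and 0.0565 m); the robot touches nothing.
It fails at once if a punch falls over (tilts more than 0.8 rad) (angle between any of punch_26_center, punch_36_center, punch_46_center, punch_56_center's own z axis and vertical above 0.8 rad).
It fails at once if the bottle or the jar is moved by more than 20 mm or tipped over (distance of any of bottle, jar from where it was at the start of the episode above 0.02 m or angle between any of bottle, jar's own z axis and vertical above 0.3 rad).
It also fails if it takes over 128 s, if anything falls off the work surface, if the arm or the gripper's body presses on something with over 40 N, if the wrist force passes 120 N, or if a joint passes its speed limit or range.

### The arm

A 6-joint arm with a two-finger parallel gripper is mounted at the origin on the work surface. World frame = base frame: x ahead of the robot, y to its left, z up, the work surface at z = 0. Lengths are in m, angles in rad, forces in N, time in s.
With the tool pointing down it reaches from about 0.3 to 0.775 m from the base axis. Payload 14.6 kg.
Tool frame: the origin (TCP) lies at the very end of the fingers, on their centre line; the grasp point (between the pads) lies 19 mm behind it; y points along the fingers, x is the direction in which the jaws open and shut, and the axes are right-handed (so a half turn about y gives the same grasp; the last joint's range is limited). The gripper opens to 94 mm and grips with 3 to 60 N. Pads are 16 mm wide; open, the fingers measure 119 mm over their backs; the gripper's body (75 mm by 177 mm) begins 78 mm behind the grasp point.
Start: joints at [-0.067, 0.3, 1.521, -0, 1.321, -0.067], TCP at [0.55, -0, 0.205] pointing down, gripper open.
Joint ranges: [-3.03, 3.03], [-0.79, 2.21], [0.23, 2.52], [-1.04, 4.18], [0, 3.07], [-2.55, 2.55]. Speed limits (rad/s): [2.22, 2.22, 2.57, 3.14, 3.14, 3.14].

### API

Orientations are given as [roll, pitch, yaw] about the fixed x, y, z axes, in that order (R = Rz(yaw) Ry(pitch) Rx(roll)).
In Python, from station import get_obs, cams, hand_in gives the robot as it stands. The module is installed in compiled form; this text tells all that it offers.
- The arm moves only by the tool step_arm, never from a script. Its argument "plan" is a list of rows, each an object with "grip": the closure, from -1 (fully open) to 1 (shut), so that 0 is half open; "slide": the shift along the tool's x, y, z in m, a list of three; "spin": the turn about the tool's y in degrees. A call has 1 to 20 rows; each row shifts and turns the commanded pose from where the row before left it, along the tool's axes as they then stand; what a row does not reach is not made up. A row lasts 1/12 s, in which the tool goes at most 41.7 mm and 7.16 degrees, less where a joint would pass 70% of its speed; a pose out of reach is approached as far as the arm can. A call is refused whole if a number of a shift passes 0.0417 or a number of a turn 7.16, either way. A call with a gripper value outside its range is refused whole. The fingers move at their own pace and stop on an object; "force" is the grip in N (left out, the last holds). Time passes only in rows, so rows that do not move let the fingers close. It gives the time, the measured TCP pose, the force and the opening at its end, in the units of the state.
- get_obs(): the state, without advancing time (a new reading comes with each control period).
- cams.camera(name): name is "scene" or "side" or "wrist"; returns the picture (480x640x3 uint8, blue, green, red); there is no depth.
- cams.calibration(name): a dict with "K" (3x3 intrinsics, pixels), "T" (4x4, takes a point from camera to world coordinates). Camera axes: x right, y up, looking along -z (the intrinsics and any distortion apply to the point x, -y, -z); pixel columns grow to the right and rows downward; lengths in m; the calibration is good to about 2 mm. The wrist camera is an equidistant fisheye: a pixel r from the principal point sees the ray r / f radians off the axis. A picture is of the moment at which its call begins: read the wrist's pose just before it. calibration takes no time and is no camera call; for the wrist camera it gives the pose at the moment of the call.
- hand_in(): hands the job in, once; it reports no verdict.
The state is a dict: "time_s": time; "qpos": joint angles; "joint_vel": joint speeds; "tau": joint torques, N m; "ee_pos": TCP position; "eef_rot": TCP orientation; "force": force on the tool from outside, world axes, zero at the start; "moment": the same for the moment, N m; "grip_width": finger opening in m.
Only numpy, scipy, OpenCV 4.12 (cv2) and the standard library are available. Lean on these libraries where they do the work, as an engineer would, in place of code of your own. Each camera call takes 0.05 s, during which the arm holds its last target.

## Working session

There is one attempt and no reset: what is moved stays moved. The work goes in short steps, Python scripts to look and compute and a tool call to move; the robot and the scene stay as the last step left them, time stands still between calls to the robot, and variables do not carry over. Pictures are saved under pics/ and viewed, and the job is handed in when it is done.

Besides the shell and the picture viewer there is one more tool, called after "Request:" as a command line: name --argument value ..., lists and objects as JSON in quotes. step_arm: Moves the arm, as the interface text tells. Its arguments: {"type":"object","properties":{"plan":{"type":"array","items":{"type":"object","properties":{"grip":{"type":"number"},"slide":{"type":"array","items":{"type":"number"}},"spin":{"type":"number"}}}},"force":{"type":"number"}},"required":["plan"]}

```bash
mkdir -p pics; ls
python3 - <<'E'
from station import get_obs,cams
import cv2,numpy as np
np.set_printoptions(precision=4,suppress=True)
o=get_obs(); print(o)
for n in ["scene","side","wrist"]:
    c=cams.calibration(n); print(n,c)
    cv2.imwrite(f"pics/{n}0.png",cams.camera(n))
E
```

```text
pics
{'time_s': 0.0, 'qpos': array([-0.0666,  0.3005,  1.5216,  0.    ,  1.3207, -0.0666]), 'joint_vel': array([-0.001 ,  0.0001,  0.0005, -0.0013,  0.0015, -0.0006]), 'tau': array([ -0.0015, -53.1806, -35.2736,   0.0708,   0.0244,  -0.    ]), 'ee_pos': array([0.5497, 0.    , 0.2049]), 'eef_rot': array([-1.5707,  0.0012,  0.    ]), 'force': array([0.5685, 0.1696, 0.3982]), 'moment': array([-0.0702,  0.0176, -0.0288]), 'grip_width': 0.09397900207387033}
scene {'K': array([[453.4896,   0.    , 308.8058],
       [  0.    , 453.4896, 238.911 ],
       [  0.    ,   0.    ,   1.    ]]), 'T': array([[-0.5745, -0.6245,  0.5291,  1.0597],
       [ 0.8183, -0.4258,  0.3861,  0.2303],
       [-0.0158,  0.6548,  0.7556,  0.7294],
       [ 0.    ,  0.    ,  0.    ,  1.    ]])}
side {'K': array([[455.4277,   0.    , 323.5564],
       [  0.    , 455.4277, 240.3938],
       [  0.    ,   0.    ,   1.    ]]), 'T': array([[ 0.7795,  0.495 , -0.3839,  0.2168],
       [-0.6261,  0.598 , -0.5004, -0.5907],
       [-0.0181,  0.6304,  0.7761,  0.7969],
       [ 0.    ,  0.    ,  0.    ,  1.    ]])}
wrist {'K': array([[371.6483,   0.    , 321.5639],
       [  0.    , 371.6483, 240.9055],
       [  0.    ,   0.    ,   1.    ]]), 'T': array([[ 1.    ,  0.0008,  0.001 ,  0.5506],
       [-0.001 ,  0.973 ,  0.231 ,  0.066 ],
       [-0.0008, -0.231 ,  0.973 ,  0.3846],
       [ 0.    ,  0.    ,  0.    ,  1.    ]])}
```

View pics/scene0.png

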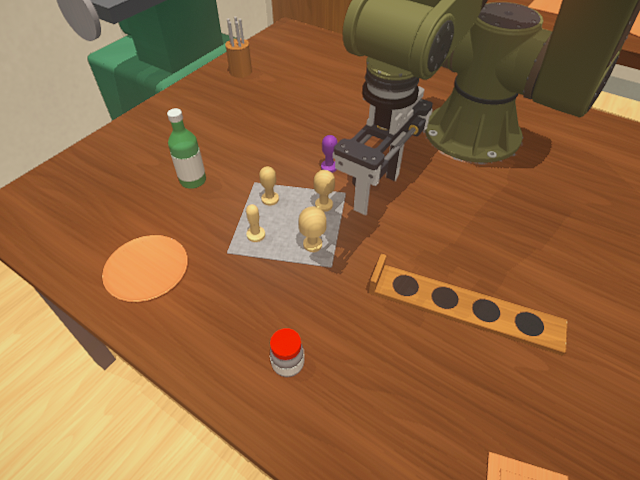

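View pics/side0.png

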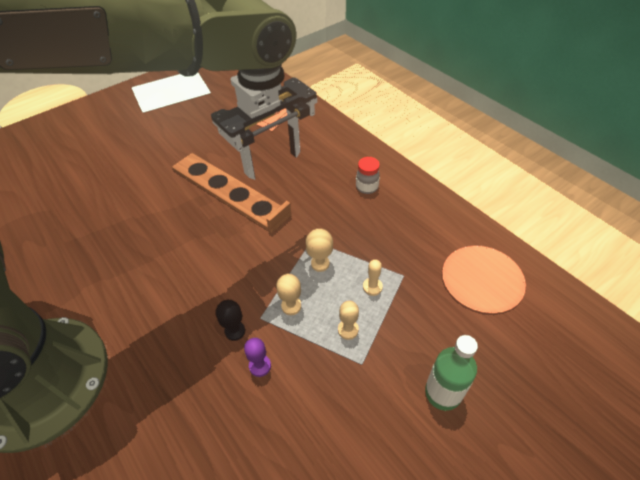

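View pics/wrist0.png

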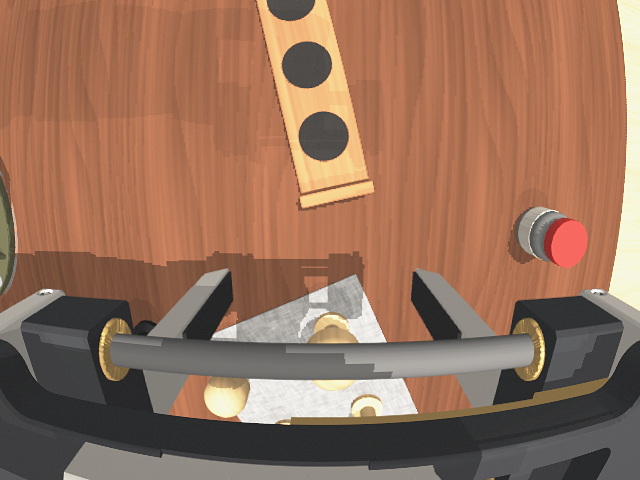

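Run:
```python
import cv2,numpy as np
a=cv2.imread('pics/scene0.png')[140:280,210:370]; b=cv2.imread('pics/side0.png')[210:390,200:420]
cv2.imwrite('pics/c1.png',cv2.resize(a,None,fx=4,fy=4,interpolation=cv2.INTER_CUBIC))
cv2.imwrite('pics/c2.png',cv2.resize(b,None,fx=3.2,fy=3.2,interpolation=cv2.INTER_CUBIC))
```

```text
(no output)
```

View pics/c1.png

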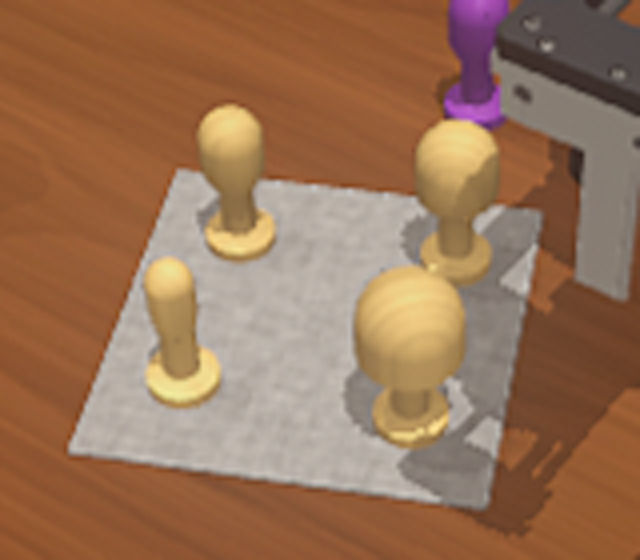

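View pics/c2.png

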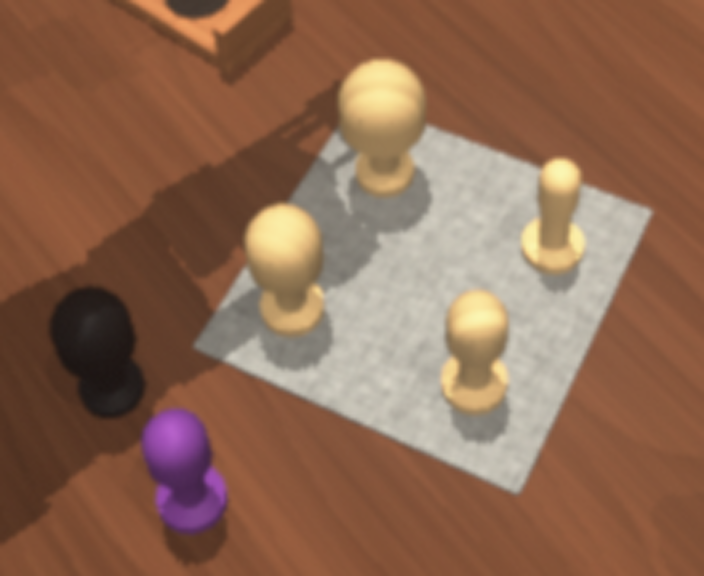

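```bash
cat > h.py <<'E'
import numpy as np,cv2
from scipy.optimize import minimize
from station import get_obs,cams
np.set_printoptions(precision=4,suppress=True)
def proj(c,P):
    K,T=c['K'],c['T']; q=(np.asarray(P)-T[:3,3])@T[:3,:3]
    q=q*[1,-1,-1]; u=q@K.T; return u[:,:2]/u[:,2:]
def ray_z(c,uv,z):
    K,T=c['K'],c['T']; uv=np.atleast_2d(uv).astype(float)
    d=np.c_[uv,np.ones(len(uv))]@np.linalg.inv(K).T*[1,-1,-1]@T[:3,:3].T
    s=(z-T[2,3])/d[:,2]; return T[:3,3]+d*s[:,None]
th=np.linspace(0,2*np.pi,40,endpoint=False)
def prof(D,H):
    R=D/2000; l=[(0,.02),(.008,.02)]; l2=[(.008,.01),(.042,.01)]; l3=[(.042,.01),(.055,R),(.075,R)]
    for a in np.linspace(.2,np.pi/2,6): l3.append((.075+(H/1000-.075)*np.sin(a),R*np.cos(a)))
    return [l,l2,l3]
def render(c,x,y,z0,D,H,roi,S=4):
    u0,v0,u1,v1=roi; im=np.zeros(((v1-v0)*S,(u1-u0)*S),np.uint8)
    for part in prof(D,H):
        for a,b in zip(part[:-1],part[1:]):
            P=np.vstack([np.c_[x+r*np.cos(th),y+r*np.sin(th),0*th+z0+z] for z,r in (a,b)])
            uv=(proj(c,P)-[u0,v0]+.5)*S
            h=cv2.convexHull(uv.astype(np.float32)); cv2.fillConvexPoly(im,np.round(h).astype(np.int32),255)
    return cv2.resize(im,None,fx=1/S,fy=1/S,interpolation=cv2.INTER_AREA)/255.
def palemask(im):
    h=cv2.cvtColor(im,cv2.COLOR_BGR2HSV).astype(int)
    return (h[...,0]>=13)&(h[...,0]<=27)&(h[...,1]>70)&(h[...,2]>100)
SZ={26:88,36:93,46:98,56:103}
E
python3 - <<'E'
from h import *
im={n:cv2.imread(f'pics/{n}0.png') for n in('scene','side')}
cal={n:cams.calibration(n) for n in im}
for n in im: cv2.imwrite(f'pics/m_{n}.png',palemask(im[n])*255)
# marks
for n,roi in(('scene',(370,250,570,355)),('side',(170,150,295,235))):
    g=cv2.cvtColor(im[n],cv2.COLOR_BGR2GRAY); m=np.zeros_like(g); u0,v0,u1,v1=roi
    m[v0:v1,u0:u1]=(g[v0:v1,u0:u1]<65)*255
    cs,_=cv2.findContours(m,cv2.RETR_EXTERNAL,cv2.CHAIN_APPROX_NONE)
    for c in sorted(cs,key=cv2.contourArea)[::-1][:6]:
        if cv2.contourArea(c)<60: continue
        e=cv2.fitEllipse(c); P=ray_z(cal[n],[e[0]],.014)[0]; print(n,np.round(e[0],1),np.round(e[1],1),P)
g0={26:((253,220),(374,275)),36:((268,187),(349,318)),46:((324,189),(289,293)),56:((312,228),(319,250))}
for D,(a,b) in g0.items():
    print(D,ray_z(cal['scene'],[a],.045)[0],ray_z(cal['side'],[b],.045)[0])
E
```

```text
scene [529.2 323.7] [20. 29.] [0.5012 0.304  0.014 ]
scene [485.9 310.3] [19.6 27.5] [0.5177 0.2307 0.014 ]
scene [444.7 297.4] [19.2 25.7] [0.5341 0.1576 0.014 ]
side [261.4 207.7] [11.1 17.5] [0.5533 0.0852 0.014 ]
side [238.8 194.1] [10.5 16.8] [0.5363 0.1581 0.014 ]
side [217.7 181.1] [ 9.5 16.1] [0.52   0.2307 0.014 ]
side [197.4 168.8] [ 7.9 15.5] [0.5031 0.3038 0.014 ]
26 [ 0.6033 -0.245   0.045 ] [ 0.6106 -0.2397  0.045 ]
36 [ 0.5067 -0.282   0.045 ] [ 0.5084 -0.2817  0.045 ]
46 [ 0.4423 -0.1754  0.045 ] [ 0.4542 -0.1659  0.045 ]
56 [ 0.5527 -0.1309  0.045 ] [ 0.5652 -0.12    0.045 ][ WARN:0@1.259] global loadsave.cpp:1063 imwrite_ Unsupported depth image for selected encoder is fallbacked to CV_8U.
```

View pics/m_scene.png

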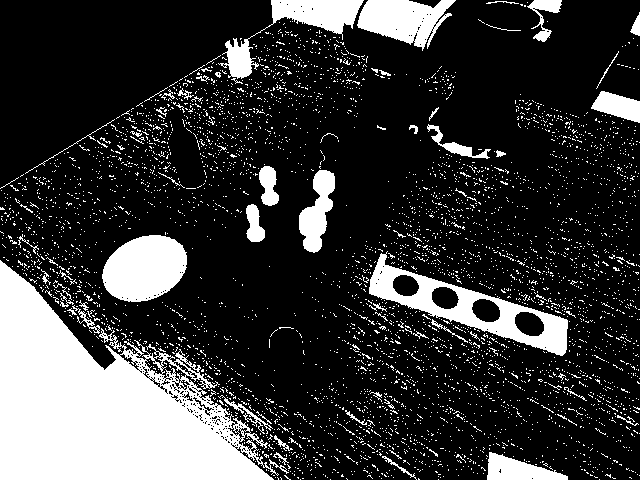

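View pics/m_side.png

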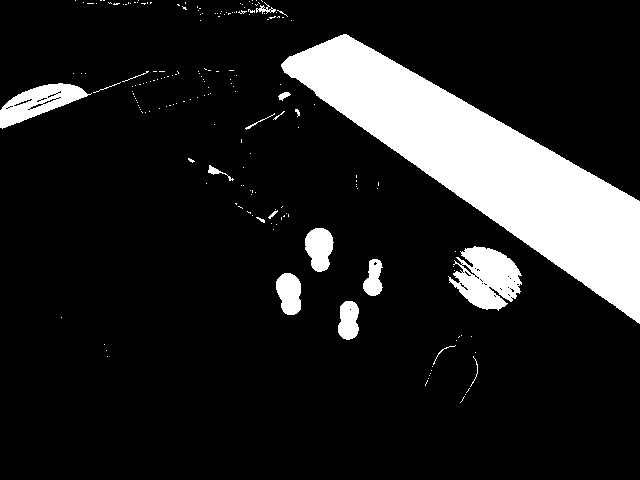

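Run:
```python
from h import *
im={n:cv2.imread(f'pics/{n}0.png') for n in('scene','side')}
cal={n:cams.calibration(n) for n in im}
rois={'scene':(225,150,350,270),'side':(260,215,405,350)}
M={n:palemask(im[n])[r[1]:r[3],r[0]:r[2]].astype(float) for n,r in rois.items()}
def fit(names,x0):
    def cost(p):
        p=p/100; t=0
        for n in names:
            I=np.zeros_like(M[n])
            for i,D in enumerate(SZ): I=np.maximum(I,render(cal[n],p[2*i],p[2*i+1],.003,D,SZ[D],rois[n]))
            t+=np.abs(I-M[n]).sum()
        return t
    x=np.array(x0)*100.
    for k,st in enumerate((1.,.3,.1)):   # coordinate-wise Powell
        for i in range(4):
            def f(q,i=i):
                y=x.copy(); y[2*i:2*i+2]=q; return cost(y)
            s=x[2*i:2*i+2]; r=minimize(f,s,method='Nelder-Mead',options=dict(initial_simplex=[s,s+[st,0],s+[0,st]],xatol=.01,fatol=.2,maxiter=50)); x[2*i:2*i+2]=r.x
    return x/100,cost(x),sum(M[n].sum() for n in names)
x0=[.607,-.242,.507,-.282,.448,-.17,.56,-.125]
for nm in(['scene','side'],['scene'],['side']):
    x,c,t=fit(nm,x0); print(nm,c,t); print(x.reshape(-1,2))
P=[]
# mat corners (scene pix approx) / bottle / jar
print(ray_z(cal['scene'],[(190,186),(287,373)],0),ray_z(cal['side'],[(446,403),(368,190)],0))
print('black/purple',ray_z(cal['side'],[(234,333),(259,367)],.004))
```

```text
['scene', 'side'] 711.9294117647058 5808.0
[[ 0.6079 -0.24  ]
 [ 0.505  -0.2829]
 [ 0.4517 -0.1701]
 [ 0.5617 -0.1242]]
['scene'] 277.4666666666667 2846.0
[[ 0.6052 -0.2422]
 [ 0.5019 -0.2855]
 [ 0.4493 -0.1722]
 [ 0.5589 -0.1259]]
['side'] 202.63529411764705 2962.0
[[ 0.61   -0.2387]
 [ 0.5059 -0.2824]
 [ 0.4525 -0.1682]
 [ 0.5633 -0.1223]]
[[ 0.5719 -0.4721  0.    ]
 [ 0.816  -0.      0.    ]] [[ 0.5469 -0.4968  0.    ]
 [ 0.7961 -0.0218  0.    ]]
black/purple [[ 0.3312 -0.1488  0.004 ]
 [ 0.3303 -0.2373  0.004 ]]
```

Identification (scene pixels): the pale punches on the mat are 26 at (253,225), 36 at (268,182), 46 at (324,183) and 56 at (312,225). I compared head to foot width in the crops, and each head fits its size. The look-alikes are the purple punch at scene (330,150) / side (257,355) and the black one at side (230,318). Both stand off the mat, so I'll leave them alone. The marks measure 75 mm apart, as stated. The fitted punch positions agree between cameras to about 5 mm.

```bash
cat > go.py <<'E'
import sys
from h import *
T={'26':(.6078,-.2402),'36':(.5045,-.2835),'46':(.4512,-.1702),'56':(.5615,-.1242),
'p1':(.5519,.0849),'p2':(.5352,.1578),'p3':(.5188,.2307),'p4':(.5021,.3039)}
o=get_obs(); p=o['ee_pos']
from scipy.spatial.transform import Rotation as Rn
R=Rn.from_euler('xyz',o['eef_rot']).as_matrix()
print('t',round(o['time_s'],2),'pos',p,'yaw',np.degrees(o['eef_rot'][2]).round(2),'w',round(o['grip_width'],4),'F',o['force'])
for a in sys.argv[1:]:
    x,y=T[a]; d=(np.array([x,y,p[2]])-p)@R; print(a,'tool dx,dz mm',(d*1000).round(1)[[0,2]])
E
python3 go.py 56
```

```text
t 0.15 pos [0.5498 0.     0.205 ] yaw -0.0 w 0.0939 F [ 0.2199  0.0309 -0.9648]
56 tool dx,dz mm [  11.7 -124.2]
```

Request:
step_arm --plan '[{"spin":-6.3,"slide":[0,0,0],"grip":-1},{"spin":-6.3,"slide":[0,0,0],"grip":-1},{"slide":[0,0,0],"spin":0,"grip":-1}]' --force 20

```text
time_s: 0.4
ee_pos: [0.5499, -0.0, 0.2052]
eef_rot: [-1.571, 0.0, 0.225]
force: [1.0, 0.0, 0.0]
grip_width: 0.0944
```

```bash
python3 go.py 56
```

```text
t 0.4 pos [ 0.5499 -0.      0.2052] yaw 12.9 w 0.0944 F [1.0244 0.01   0.0045]
56 tool dx,dz mm [ -16.4 -123.7]
```

Request:
step_arm --plan '[{"slide":[-0.0033,0,-0.0248],"spin":0,"grip":-1},{"slide":[-0.0033,0,-0.0248],"spin":0,"grip":-1},{"slide":[-0.0033,0,-0.0248],"spin":0,"grip":-1},{"slide":[-0.0033,0,-0.0248],"spin":0,"grip":-1},{"slide":[-0.0032,0,-0.0245],"spin":0,"grip":-1},{"slide":[0,0.02,0],"spin":0,"grip":-1},{"slide":[0,0.02,0],"spin":0,"grip":-1},{"slide":[0,0.02,0],"spin":0,"grip":-1},{"slide":[0,0.02,0],"spin":0,"grip":-1},{"slide":[0,0.0,0],"spin":0,"grip":-1}]'

```text
time_s: 1.23
ee_pos: [0.5593, -0.1239, 0.1216]
eef_rot: [-1.568, 0.005, 0.216]
force: [0.4, 0.1, -1.0]
grip_width: 0.0938
```

```bash
python3 go.py 56
python3 - <<'E'
from h import *
cv2.imwrite('pics/s1.png',cams.camera('side')); cv2.imwrite('pics/w1.png',cams.camera('wrist'))
E
```

```text
t 1.23 pos [ 0.5593 -0.1239  0.1216] yaw 12.39 w 0.0938 F [ 0.4181  0.1376 -0.9601]
56 tool dx,dz mm [ 2.1 -0.8]
```

View pics/s1.png

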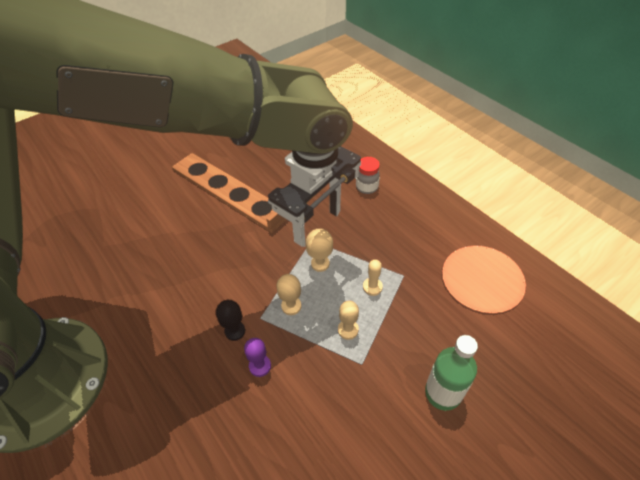

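View pics/w1.png

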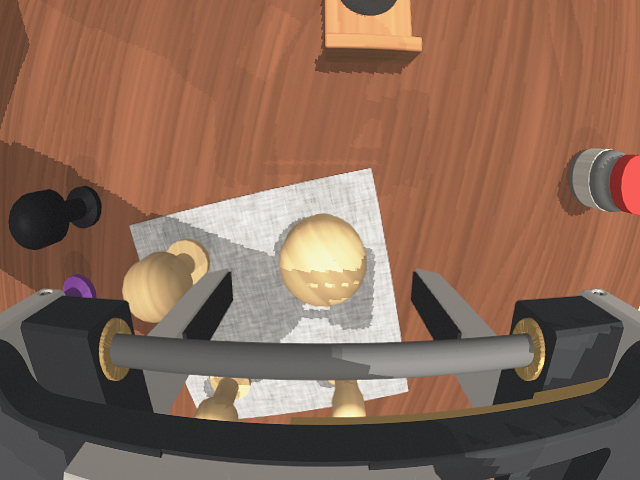

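The 56 head is at wrist (323,260), centred between the fingertips at 232 and 413. Next I'll check the depth direction with the fisheye model.

```bash
cat >> h.py <<'E'
def fray(uv,z,c=None):
    c=c or cams.calibration('wrist'); K,T=c['K'],c['T']
    uv=np.atleast_2d(uv).astype(float); q=cv2.fisheye.undistortPoints(uv[:,None],K,np.zeros(4))[:,0]
    d=np.c_[q,np.ones(len(q))]*[1,-1,-1]@T[:3,:3].T
    s=(z-T[2,3])/d[:,2]; return T[:3,3]+d*s[:,None]
E
python3 - <<'E'
from h import *
print(fray([(323,260)],.078),fray([(323,260)],.07))
E
```

```text
[[ 0.5623 -0.1246  0.078 ]] [[ 0.5629 -0.1268  0.07  ]]
```

Request:
step_arm --plan '[{"slide":[0.001,0.018,0],"spin":0,"grip":-1},{"slide":[0.001,0.018,0],"spin":0,"grip":-1},{"slide":[0,0.018,0],"spin":0,"grip":-1},{"slide":[0,0.018,0],"spin":0,"grip":-1},{"slide":[0,0,0],"spin":0,"grip":-1},{"slide":[0,0,0],"spin":0,"grip":-1}]'

```text
time_s: 1.83
ee_pos: [0.5633, -0.1239, 0.0545]
eef_rot: [-1.571, -0.0, 0.219]
force: [0.5, 0.1, 0.1]
grip_width: 0.0941
```

```bash
python3 go.py 56
```

```text
t 1.83 pos [ 0.5633 -0.1239  0.0545] yaw 12.55 w 0.0941 F [0.5321 0.118  0.0579]
56 tool dx,dz mm [-1.8  0.1]
```

Request:
step_arm --plan '[{"slide":[-0.001,0.005,-0.001],"spin":0,"grip":-1},{"slide":[0,0,0],"spin":0,"grip":1},{"slide":[0,0,0],"spin":0,"grip":1},{"slide":[0,0,0],"spin":0,"grip":1},{"slide":[0,0,0],"spin":0,"grip":1},{"slide":[0,0,0],"spin":0,"grip":1},{"slide":[0,0,0],"spin":0,"grip":1},{"slide":[0,0,0],"spin":0,"grip":1},{"slide":[0,0,0],"spin":0,"grip":1}]' --force 20

```text
time_s: 2.58
ee_pos: [0.5622, -0.1251, 0.0486]
eef_rot: [-1.571, -0.0, 0.22]
force: [-0.8, -0.8, 1.1]
grip_width: 0.0555
```

```bash
python3 go.py p4
```

```text
t 2.58 pos [ 0.5622 -0.1251  0.0486] yaw 12.6 w 0.0555 F [-0.8156 -0.8496  1.0831]
p4 tool dx,dz mm [ 34.9 431.7]
```

Request:
step_arm --plan '[{"slide":[0,-0.01,0],"grip":1,"spin":0},{"slide":[0,-0.02,0],"grip":1,"spin":0},{"slide":[0,-0.025,0],"grip":1,"spin":0},{"slide":[0,-0.025,0],"grip":1,"spin":0},{"slide":[0,-0.025,0],"grip":1,"spin":0},{"slide":[0,-0.025,0],"grip":1,"spin":0},{"slide":[0,-0.015,0],"grip":1,"spin":0},{"slide":[0,-0.005,0],"grip":1,"spin":0},{"slide":[0,0,0],"grip":1,"spin":0}]'

```text
time_s: 3.33
ee_pos: [0.5624, -0.1251, 0.1998]
eef_rot: [-1.572, -0.002, 0.22]
force: [0.2, 0.8, -2.4]
grip_width: 0.0555
```

Request:
step_arm --plan '[{"slide":[0.0005,0,0.008],"grip":1,"spin":0},{"slide":[0.0015,0,0.016],"grip":1,"spin":0},{"slide":[0.002,0,0.025],"grip":1,"spin":0},{"slide":[0.002,0,0.025],"grip":1,"spin":0},{"slide":[0.002,0,0.025],"grip":1,"spin":0},{"slide":[0.002,0,0.025],"grip":1,"spin":0},{"slide":[0.002,0,0.025],"grip":1,"spin":0},{"slide":[0.002,0,0.025],"grip":1,"spin":0},{"slide":[0.002,0,0.025],"grip":1,"spin":0},{"slide":[0.002,0,0.025],"grip":1,"spin":0},{"slide":[0.002,0,0.025],"grip":1,"spin":0},{"slide":[0.002,0,0.025],"grip":1,"spin":0},{"slide":[0.002,0,0.025],"grip":1,"spin":0},{"slide":[0.002,0,0.025],"grip":1,"spin":0},{"slide":[0.002,0,0.025],"grip":1,"spin":0},{"slide":[0.002,0,0.025],"grip":1,"spin":0},{"slide":[0.002,0,0.025],"grip":1,"spin":0},{"slide":[0.002,0,0.025],"grip":1,"spin":0},{"slide":[0.001,0,0.008],"grip":1,"spin":0},{"slide":[0,0,0],"grip":1,"spin":0}]'

```text
time_s: 5.0
ee_pos: [0.5009, 0.3056, 0.1969]
eef_rot: [-1.571, 0.002, 0.222]
force: [-0.6, -0.4, -1.9]
grip_width: 0.0554
```

Request:
step_arm --plan '[{"slide":[0,0,0],"grip":1,"spin":0},{"slide":[0,0,0],"grip":1,"spin":0}]'

```text
time_s: 5.17
ee_pos: [0.5021, 0.3032, 0.1979]
eef_rot: [-1.571, 0.001, 0.219]
force: [-1.1, -0.4, -2.4]
grip_width: 0.0558
```

```bash
python3 go.py p4
python3 - <<'E'
from h import *
cv2.imwrite('pics/s2.png',cams.camera('scene')); cv2.imwrite('pics/w2.png',cams.camera('wrist'))
E
```

```text
t 5.17 pos [0.5021 0.3032 0.1979] yaw 12.56 w 0.0558 F [-1.1257 -0.4128 -2.396 ]
p4 tool dx,dz mm [0.2 0.7]
```

View pics/s2.png

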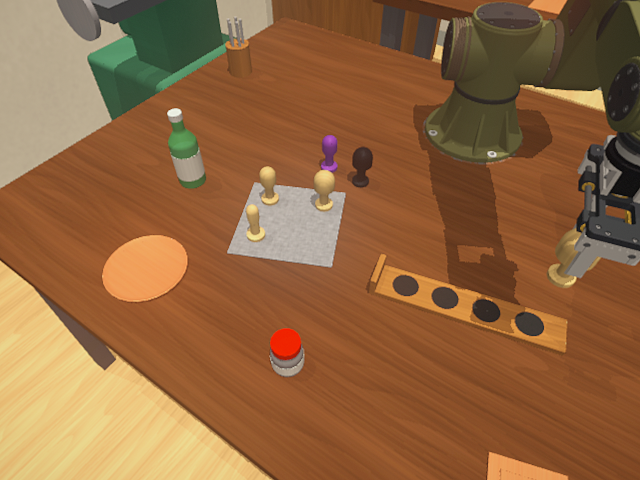

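View pics/w2.png

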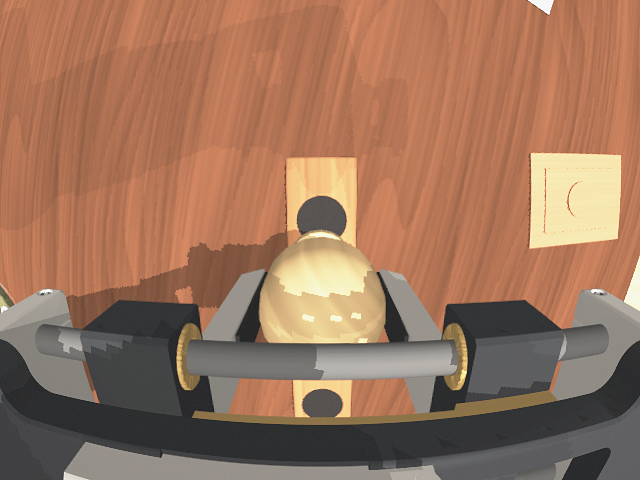

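Request:
step_arm --plan '[{"slide":[0,0.02,0.0005],"grip":1,"spin":0},{"slide":[0,0.025,0],"grip":1,"spin":0},{"slide":[0,0.025,0],"grip":1,"spin":0},{"slide":[0,0.025,0],"grip":1,"spin":0},{"slide":[0,0.02,0],"grip":1,"spin":0},{"slide":[0,0.01,0],"grip":1,"spin":0},{"slide":[0,0.005,0],"grip":1,"spin":0},{"slide":[0,0,0],"grip":1,"spin":0},{"slide":[0,0,0],"grip":1,"spin":0},{"slide":[0,0,0],"grip":1,"spin":0}]'

```text
time_s: 6.1
ee_pos: [0.5026, 0.3049, 0.0698]
eef_rot: [-1.57, -0.002, 0.22]
force: [0.2, -0.2, -1.2]
grip_width: 0.0555
```

```bash
python3 go.py p4
python3 - <<'E'
from h import *
cv2.imwrite('pics/s3.png',cams.camera('scene')[240:380,440:640]); cv2.imwrite('pics/d3.png',cams.camera('side'))
E
```

```text
t 6.1 pos [0.5026 0.3049 0.0698] yaw 12.59 w 0.0555 F [ 0.17   -0.1605 -1.1639]
p4 tool dx,dz mm [-0.7 -0.9]
```

View pics/s3.png

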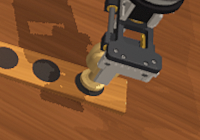

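Request:
step_arm --plan '[{"slide":[0,0.006,-0.0005],"grip":1,"spin":0},{"slide":[0,0.002,0],"grip":1,"spin":0},{"slide":[0,0.001,0],"grip":1,"spin":0},{"slide":[0,0.0,0],"grip":1,"spin":0},{"slide":[0,0,0],"grip":1,"spin":0}]'

```text
time_s: 6.62
ee_pos: [0.502, 0.3042, 0.0595]
eef_rot: [-1.571, 0.0, 0.22]
force: [-2.5, -1.2, 2.1]
grip_width: 0.0558
```

Request:
step_arm --plan '[{"slide":[0,0.001,0],"grip":1,"spin":0},{"slide":[0,0,0],"grip":1,"spin":0},{"slide":[0,0,0],"grip":1,"spin":0}]'

```text
time_s: 6.87
ee_pos: [0.502, 0.3043, 0.0594]
eef_rot: [-1.571, -0.0, 0.22]
force: [-5.6, -2.2, 12.0]
grip_width: 0.0556
```

Request:
step_arm --plan '[{"slide":[0,-0.001,0],"grip":1,"spin":0},{"slide":[0,0,0],"grip":-0.25,"spin":0},{"slide":[0,0,0],"grip":-0.35,"spin":0},{"slide":[0,0,0],"grip":-0.5,"spin":0},{"slide":[0,0,0],"grip":-0.8,"spin":0},{"slide":[0,0,0],"grip":-0.8,"spin":0},{"slide":[0,0,0],"grip":-0.8,"spin":0},{"slide":[0,0,0],"grip":-0.8,"spin":0}]'

```text
time_s: 7.53
ee_pos: [0.5021, 0.3042, 0.0594]
eef_rot: [-1.571, 0.0, 0.22]
force: [-0.3, -0.1, -0.8]
grip_width: 0.0846
```

```bash
python3 go.py p4
python3 - <<'E'
from h import *
cv2.imwrite('pics/w4.png',cams.camera('wrist'));
E
```

```text
t 7.53 pos [0.5021 0.3042 0.0594] yaw 12.6 w 0.0846 F [-0.3382 -0.1065 -0.7576]
p4 tool dx,dz mm [-0.  -0.3]
```

View pics/w4.png

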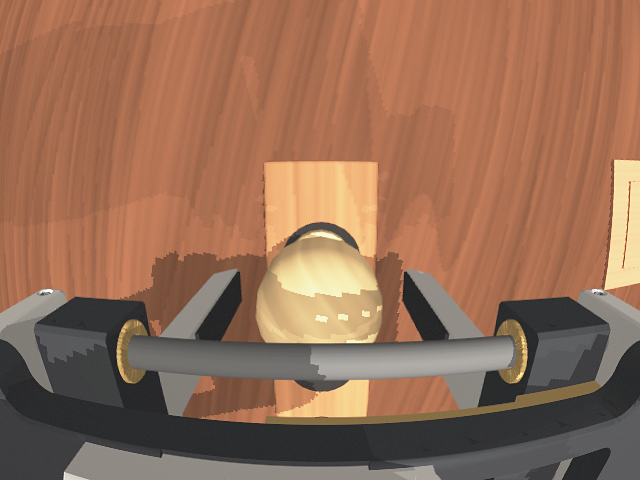

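The 56 punch stands centred on mark 4, with the mark's rim showing evenly behind the foot. I'll retreat and fetch the 46.

Request:
step_arm --plan '[{"slide":[0,-0.01,0],"grip":-1,"spin":0},{"slide":[0,-0.025,0],"grip":-1,"spin":0},{"slide":[0,-0.03,0],"grip":-1,"spin":0},{"slide":[0,-0.03,0],"grip":-1,"spin":0},{"slide":[0,-0.03,0],"grip":-1,"spin":0},{"slide":[0,-0.02,0],"grip":-1,"spin":0},{"slide":[0,0,0],"grip":-1,"spin":0}]'

```text
time_s: 8.17
ee_pos: [0.5033, 0.3049, 0.2102]
eef_rot: [-1.569, -0.007, 0.22]
force: [0.2, 0.3, 0.3]
grip_width: 0.0941
```

```bash
python3 go.py 46
```

```text
t 8.17 pos [0.5033 0.3049 0.2102] yaw 12.6 w 0.0941 F [0.175  0.3352 0.3375]
46 tool dx,dz mm [-154.5 -452.2]
```

Request:
step_arm --plan '[{"slide":[-0.004,0,-0.012],"grip":-1,"spin":0},{"slide":[-0.009,0,-0.026],"grip":-1,"spin":0},{"slide":[-0.009,0,-0.026],"grip":-1,"spin":0},{"slide":[-0.009,0,-0.026],"grip":-1,"spin":0},{"slide":[-0.009,0,-0.026],"grip":-1,"spin":0},{"slide":[-0.009,0,-0.026],"grip":-1,"spin":0},{"slide":[-0.009,0,-0.026],"grip":-1,"spin":0},{"slide":[-0.009,0,-0.026],"grip":-1,"spin":0},{"slide":[-0.009,0,-0.026],"grip":-1,"spin":0},{"slide":[-0.009,0,-0.026],"grip":-1,"spin":0},{"slide":[-0.009,0,-0.026],"grip":-1,"spin":0},{"slide":[-0.009,0,-0.026],"grip":-1,"spin":0},{"slide":[-0.009,0,-0.026],"grip":-1,"spin":0},{"slide":[-0.009,0,-0.026],"grip":-1,"spin":0},{"slide":[-0.009,0,-0.026],"grip":-1,"spin":0},{"slide":[-0.009,0,-0.026],"grip":-1,"spin":0},{"slide":[-0.009,0,-0.026],"grip":-1,"spin":0},{"slide":[-0.0065,0,-0.024],"grip":-1,"spin":0},{"slide":[0,0,0],"grip":-1,"spin":0},{"slide":[0,0,0],"grip":-1,"spin":0}]'

```text
time_s: 9.83
ee_pos: [0.4487, -0.1715, 0.2034]
eef_rot: [-1.57, 0.002, 0.218]
force: [-0.9, 0.9, -1.0]
grip_width: 0.094
```

Request:
step_arm --plan '[{"slide":[0,0.025,0],"grip":-1,"spin":0},{"slide":[0,0.025,0],"grip":-1,"spin":0},{"slide":[0,0.025,0],"grip":-1,"spin":0},{"slide":[0,0.005,0],"grip":-1,"spin":0},{"slide":[0,0,0],"grip":-1,"spin":0},{"slide":[0,0,0],"grip":-1,"spin":0}]'

```text
time_s: 10.33
ee_pos: [0.4501, -0.1703, 0.1253]
eef_rot: [-1.571, -0.0, 0.22]
force: [0.8, 0.1, 0.7]
grip_width: 0.0941
```

```bash
python3 go.py 46
python3 - <<'E'
from h import *
cv2.imwrite('pics/w5.png',cams.camera('wrist')); cv2.imwrite('pics/s5.png',cams.camera('scene'));
E
```

```text
t 10.33 pos [ 0.4501 -0.1703  0.1253] yaw 12.63 w 0.0941 F [0.7862 0.1417 0.7374]
46 tool dx,dz mm [ 1.1 -0.1]
```

View pics/w5.png

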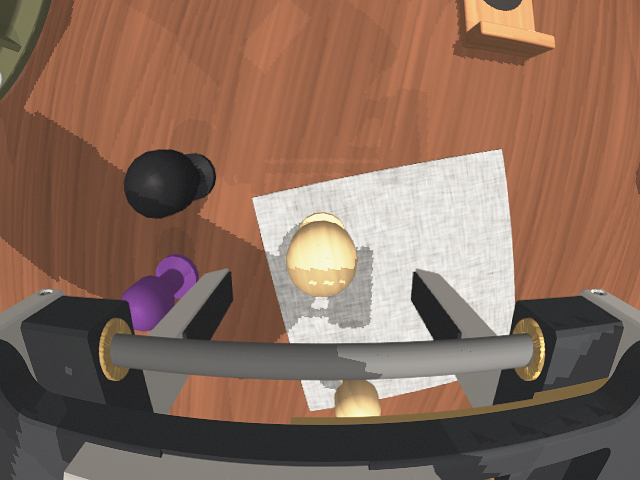

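View pics/s5.png

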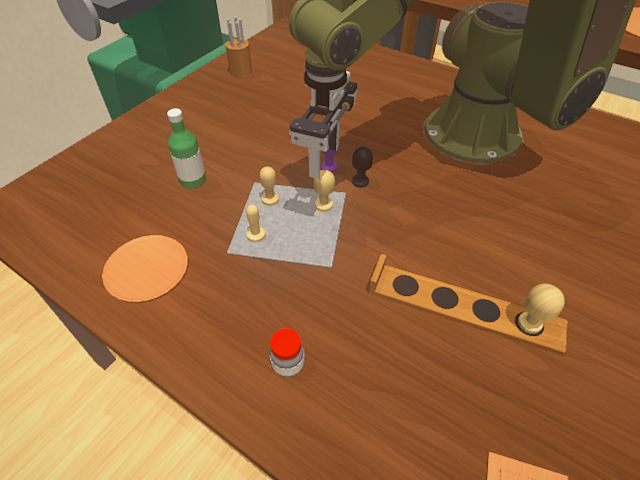

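The 56 punch stands upright on mark 4 (scene 533,322). The 46 head at wrist (322,258) is centred between the fingers, and purple and black are both clear of them.

Request:
step_arm --plan '[{"slide":[0.0005,0.02,0],"spin":0,"grip":-1},{"slide":[0,0.02,0],"spin":0,"grip":-1},{"slide":[0,0.02,0],"spin":0,"grip":-1},{"slide":[0,0.016,0],"spin":0,"grip":-1},{"slide":[0,0,0],"spin":0,"grip":-1},{"slide":[0,0,0],"spin":0,"grip":-1},{"slide":[0,0,0],"spin":0,"grip":1},{"slide":[0,0,0],"spin":0,"grip":1},{"slide":[0,0,0],"spin":0,"grip":1},{"slide":[0,0,0],"spin":0,"grip":1},{"slide":[0,0,0],"spin":0,"grip":1},{"slide":[0,0,0],"spin":0,"grip":1},{"slide":[0,0,0],"spin":0,"grip":1},{"slide":[0,0,0],"spin":0,"grip":1},{"slide":[0,0,0],"spin":0,"grip":1},{"slide":[0,0,0],"spin":0,"grip":1}]'

```text
time_s: 11.77
ee_pos: [0.4504, -0.1705, 0.0485]
eef_rot: [-1.571, 0.0, 0.22]
force: [-0.4, -0.1, 1.6]
grip_width: 0.0457
```

```bash
python3 go.py p3
```

```text
t 11.77 pos [ 0.4504 -0.1705  0.0485] yaw 12.6 w 0.0457 F [-0.4286 -0.0754  1.5916]
p3 tool dx,dz mm [154.3 376.7]
```

Request:
step_arm --plan '[{"slide":[0,-0.01,0],"grip":1,"spin":0},{"slide":[0,-0.02,0],"grip":1,"spin":0},{"slide":[0,-0.025,0],"grip":1,"spin":0},{"slide":[0,-0.025,0],"grip":1,"spin":0},{"slide":[0,-0.025,0],"grip":1,"spin":0},{"slide":[0,-0.025,0],"grip":1,"spin":0},{"slide":[0,-0.015,0],"grip":1,"spin":0},{"slide":[0,-0.005,0],"grip":1,"spin":0},{"slide":[0,0,0],"grip":1,"spin":0}]'

```text
time_s: 12.52
ee_pos: [0.4506, -0.1706, 0.1996]
eef_rot: [-1.572, -0.002, 0.22]
force: [-0.1, 0.2, -0.8]
grip_width: 0.0458
```

Request:
step_arm --plan '[{"slide":[0.004,0,0.009],"grip":1,"spin":0},{"slide":[0.007,0,0.017],"grip":1,"spin":0},{"slide":[0.009,0,0.022],"grip":1,"spin":0},{"slide":[0.009,0,0.022],"grip":1,"spin":0},{"slide":[0.009,0,0.022],"grip":1,"spin":0},{"slide":[0.009,0,0.022],"grip":1,"spin":0},{"slide":[0.009,0,0.022],"grip":1,"spin":0},{"slide":[0.009,0,0.022],"grip":1,"spin":0},{"slide":[0.009,0,0.022],"grip":1,"spin":0},{"slide":[0.009,0,0.022],"grip":1,"spin":0},{"slide":[0.009,0,0.022],"grip":1,"spin":0},{"slide":[0.009,0,0.022],"grip":1,"spin":0},{"slide":[0.009,0,0.022],"grip":1,"spin":0},{"slide":[0.009,0,0.022],"grip":1,"spin":0},{"slide":[0.009,0,0.022],"grip":1,"spin":0},{"slide":[0.009,0,0.022],"grip":1,"spin":0},{"slide":[0.009,0,0.022],"grip":1,"spin":0},{"slide":[0.0055,0,0.014],"grip":1,"spin":0},{"slide":[0.0025,0,0.006],"grip":1,"spin":0},{"slide":[0,0,0],"grip":1,"spin":0}]'

```text
time_s: 14.18
ee_pos: [0.5182, 0.2309, 0.1974]
eef_rot: [-1.571, 0.002, 0.221]
force: [0.0, 0.3, -1.4]
grip_width: 0.0453
```

Request:
step_arm --plan '[{"slide":[0,0,0],"grip":1,"spin":0},{"slide":[0,0,0],"grip":1,"spin":0}]'

```text
time_s: 14.35
ee_pos: [0.5186, 0.2291, 0.1983]
eef_rot: [-1.571, 0.0, 0.219]
force: [0.5, 1.0, -0.6]
grip_width: 0.0457
```

```bash
python3 go.py p3
```

```text
t 14.35 pos [0.5186 0.2291 0.1983] yaw 12.56 w 0.0457 F [ 0.4596  1.0427 -0.6135]
p3 tool dx,dz mm [0.6 1.5]
```

Lowering the 46 on mark 3, with contact expected at a TCP height of about 0.0595.

Request:
step_arm --plan '[{"slide":[0.0005,0.02,0.001],"grip":1,"spin":0},{"slide":[0,0.025,0],"grip":1,"spin":0},{"slide":[0,0.025,0],"grip":1,"spin":0},{"slide":[0,0.025,0],"grip":1,"spin":0},{"slide":[0,0.02,0],"grip":1,"spin":0},{"slide":[0,0.01,0],"grip":1,"spin":0},{"slide":[0,0.007,0],"grip":1,"spin":0},{"slide":[0,0,0],"grip":1,"spin":0},{"slide":[0,0,0],"grip":1,"spin":0},{"slide":[0,0,0],"grip":1,"spin":0}]'

```text
time_s: 15.18
ee_pos: [0.5196, 0.2312, 0.0678]
eef_rot: [-1.571, -0.002, 0.22]
force: [0.1, 0.4, -0.9]
grip_width: 0.0456
```

Request:
step_arm --plan '[{"slide":[0,0.004,0],"grip":1,"spin":0},{"slide":[0,0.002,0],"grip":1,"spin":0},{"slide":[0,0.001,0],"grip":1,"spin":0},{"slide":[0,0,0],"grip":1,"spin":0},{"slide":[0,0,0],"grip":1,"spin":0}]'

```text
time_s: 15.6
ee_pos: [0.519, 0.2311, 0.0595]
eef_rot: [-1.571, -0.0, 0.22]
force: [-0.2, 0.4, -0.8]
grip_width: 0.0454
```

```bash
python3 go.py p3
```

```text
t 15.6 pos [0.519  0.2311 0.0595] yaw 12.6 w 0.0454 F [-0.206   0.4316 -0.7623]
p3 tool dx,dz mm [-0.2 -0.4]
```

Request:
step_arm --plan '[{"slide":[0,0.0008,0],"grip":1,"spin":0},{"slide":[0,0,0],"grip":1,"spin":0},{"slide":[0,0,0],"grip":1,"spin":0}]'

```text
time_s: 15.85
ee_pos: [0.519, 0.2312, 0.0594]
eef_rot: [-1.571, -0.0, 0.22]
force: [-3.7, -1.4, 7.5]
grip_width: 0.0453
```

Request:
step_arm --plan '[{"slide":[0,-0.0006,0],"grip":1,"spin":0},{"slide":[0,0,0],"grip":0,"spin":0},{"slide":[0,0,0],"grip":-0.1,"spin":0},{"slide":[0,0,0],"grip":-0.3,"spin":0},{"slide":[0,0,0],"grip":-0.6,"spin":0},{"slide":[0,0,0],"grip":-0.8,"spin":0},{"slide":[0,0,0],"grip":-0.8,"spin":0},{"slide":[0,0,0],"grip":-0.8,"spin":0}]'

```text
time_s: 16.52
ee_pos: [0.5189, 0.2311, 0.0592]
eef_rot: [-1.571, 0.0, 0.22]
force: [-0.9, -0.3, -0.6]
grip_width: 0.0812
```

Request:
step_arm --plan '[{"slide":[0,-0.01,0],"grip":-0.8,"spin":0},{"slide":[0,-0.025,0],"grip":-1,"spin":0},{"slide":[0,-0.03,0],"grip":-1,"spin":0},{"slide":[0,-0.03,0],"grip":-1,"spin":0},{"slide":[0,-0.03,0],"grip":-1,"spin":0},{"slide":[0,-0.02,0],"grip":-1,"spin":0},{"slide":[0,0,0],"grip":-1,"spin":0}]'

```text
time_s: 17.1
ee_pos: [0.5203, 0.2316, 0.2098]
eef_rot: [-1.57, -0.008, 0.22]
force: [-0.2, 0.3, -0.0]
grip_width: 0.0945
```

```bash
python3 go.py 36
```

```text
t 17.1 pos [0.5203 0.2316 0.2098] yaw 12.6 w 0.0945 F [-0.1712  0.2531 -0.0289]
36 tool dx,dz mm [-127.8 -499.3]
```

Request:
step_arm --plan '[{"slide":[-0.004,0,-0.015],"grip":-1,"spin":0},{"slide":[-0.007,0,-0.0275],"grip":-1,"spin":0},{"slide":[-0.007,0,-0.0275],"grip":-1,"spin":0},{"slide":[-0.007,0,-0.0275],"grip":-1,"spin":0},{"slide":[-0.007,0,-0.0275],"grip":-1,"spin":0},{"slide":[-0.007,0,-0.0275],"grip":-1,"spin":0},{"slide":[-0.007,0,-0.0275],"grip":-1,"spin":0},{"slide":[-0.007,0,-0.0275],"grip":-1,"spin":0},{"slide":[-0.007,0,-0.0275],"grip":-1,"spin":0},{"slide":[-0.007,0,-0.0275],"grip":-1,"spin":0},{"slide":[-0.007,0,-0.0275],"grip":-1,"spin":0},{"slide":[-0.007,0,-0.0275],"grip":-1,"spin":0},{"slide":[-0.007,0,-0.0275],"grip":-1,"spin":0},{"slide":[-0.007,0,-0.0275],"grip":-1,"spin":0},{"slide":[-0.007,0,-0.0275],"grip":-1,"spin":0},{"slide":[-0.007,0,-0.0275],"grip":-1,"spin":0},{"slide":[-0.007,0,-0.0275],"grip":-1,"spin":0},{"slide":[-0.007,0,-0.0275],"grip":-1,"spin":0},{"slide":[-0.004,0,-0.0165],"grip":-1,"spin":0},{"slide":[0,0,0],"grip":-1,"spin":0}]'

```text
time_s: 18.77
ee_pos: [0.5031, -0.2862, 0.2037]
eef_rot: [-1.571, 0.001, 0.217]
force: [-0.3, 0.3, 0.3]
grip_width: 0.0942
```

Request:
step_arm --plan '[{"slide":[0,0.025,0],"grip":-1,"spin":0},{"slide":[0,0.025,0],"grip":-1,"spin":0},{"slide":[0,0.025,0],"grip":-1,"spin":0},{"slide":[0,0.005,0],"grip":-1,"spin":0},{"slide":[0,0,0],"grip":-1,"spin":0},{"slide":[0,0,0],"grip":-1,"spin":0}]'

```text
time_s: 19.27
ee_pos: [0.5043, -0.2834, 0.1255]
eef_rot: [-1.571, -0.001, 0.22]
force: [0.5, -0.4, 0.2]
grip_width: 0.094
```

```bash
python3 go.py 36
python3 - <<'E'
from h import *
cv2.imwrite('pics/w6.png',cams.camera('wrist')); cv2.imwrite('pics/s6.png',cams.camera('scene'));
E
```

```text
t 19.27 pos [ 0.5043 -0.2834  0.1255] yaw 12.62 w 0.094 F [ 0.4747 -0.3812  0.2121]
36 tool dx,dz mm [ 0.2 -0.1]
```

View pics/w6.png

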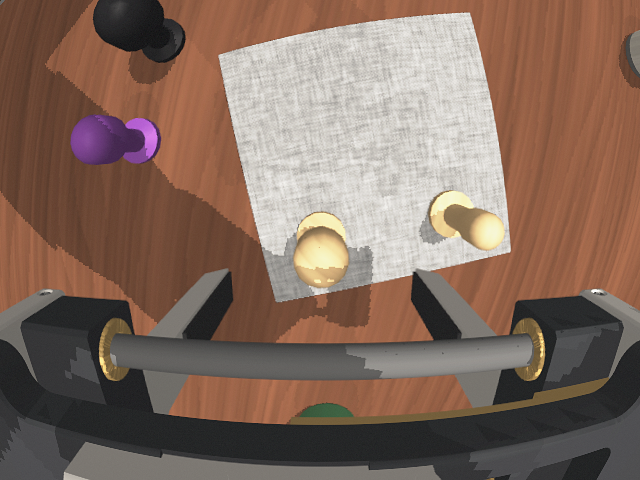

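View pics/s6.png

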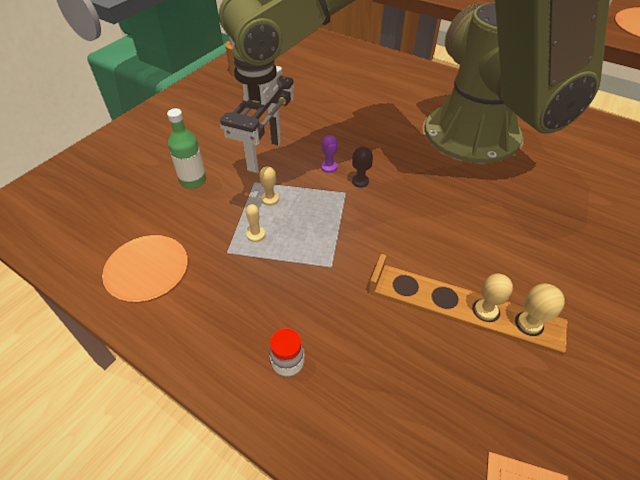

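The 46 stands centred on mark 3 (scene 487,310). The 36 head at wrist (321,258) is centred, the 26 at (487,230) is outside the right finger, and the bottle is clear.

Request:
step_arm --plan '[{"slide":[0,0.02,0],"spin":0,"grip":-1},{"slide":[0,0.02,0],"spin":0,"grip":-1},{"slide":[0,0.02,0],"spin":0,"grip":-1},{"slide":[0,0.016,0],"spin":0,"grip":-1},{"slide":[0,0,0],"spin":0,"grip":-1},{"slide":[0,0,0],"spin":0,"grip":-1},{"slide":[0,0,0],"spin":0,"grip":1},{"slide":[0,0,0],"spin":0,"grip":1},{"slide":[0,0,0],"spin":0,"grip":1},{"slide":[0,0,0],"spin":0,"grip":1},{"slide":[0,0,0],"spin":0,"grip":1},{"slide":[0,0,0],"spin":0,"grip":1},{"slide":[0,0,0],"spin":0,"grip":1},{"slide":[0,0,0],"spin":0,"grip":1},{"slide":[0,0,0],"spin":0,"grip":1},{"slide":[0,0,0],"spin":0,"grip":1},{"slide":[0,0,0],"spin":0,"grip":1}]'

```text
time_s: 20.78
ee_pos: [0.5038, -0.2836, 0.0482]
eef_rot: [-1.571, 0.0, 0.22]
force: [-0.1, -0.1, 0.5]
grip_width: 0.0354
```

```bash
python3 go.py p2
```

```text
t 20.78 pos [ 0.5038 -0.2836  0.0482] yaw 12.6 w 0.0354 F [-0.1449 -0.1346  0.4967]
p2 tool dx,dz mm [126.9 423.9]
```

Request:
step_arm --plan '[{"slide":[0,-0.01,0],"grip":1,"spin":0},{"slide":[0,-0.02,0],"grip":1,"spin":0},{"slide":[0,-0.025,0],"grip":1,"spin":0},{"slide":[0,-0.025,0],"grip":1,"spin":0},{"slide":[0,-0.025,0],"grip":1,"spin":0},{"slide":[0,-0.025,0],"grip":1,"spin":0},{"slide":[0,-0.015,0],"grip":1,"spin":0},{"slide":[0,-0.005,0],"grip":1,"spin":0},{"slide":[0,0,0],"grip":1,"spin":0}]'

```text
time_s: 21.53
ee_pos: [0.5041, -0.2838, 0.1997]
eef_rot: [-1.572, -0.002, 0.22]
force: [-0.6, -0.3, -1.9]
grip_width: 0.0353
```

Request:
step_arm --plan '[{"slide":[0.003,0,0.01],"grip":1,"spin":0},{"slide":[0.005,0,0.017],"grip":1,"spin":0},{"slide":[0.007,0,0.0235],"grip":1,"spin":0},{"slide":[0.007,0,0.0235],"grip":1,"spin":0},{"slide":[0.007,0,0.0235],"grip":1,"spin":0},{"slide":[0.007,0,0.0235],"grip":1,"spin":0},{"slide":[0.007,0,0.0235],"grip":1,"spin":0},{"slide":[0.007,0,0.0235],"grip":1,"spin":0},{"slide":[0.007,0,0.0235],"grip":1,"spin":0},{"slide":[0.007,0,0.0235],"grip":1,"spin":0},{"slide":[0.007,0,0.0235],"grip":1,"spin":0},{"slide":[0.007,0,0.0235],"grip":1,"spin":0},{"slide":[0.007,0,0.0235],"grip":1,"spin":0},{"slide":[0.007,0,0.0235],"grip":1,"spin":0},{"slide":[0.007,0,0.0235],"grip":1,"spin":0},{"slide":[0.007,0,0.0235],"grip":1,"spin":0},{"slide":[0.007,0,0.0235],"grip":1,"spin":0},{"slide":[0.007,0,0.0235],"grip":1,"spin":0},{"slide":[0.005,0,0.0145],"grip":1,"spin":0},{"slide":[0.002,0,0.0065],"grip":1,"spin":0}]'

```text
time_s: 23.2
ee_pos: [0.5343, 0.1601, 0.1967]
eef_rot: [-1.571, 0.003, 0.222]
force: [-0.7, -0.7, -1.4]
grip_width: 0.0355
```

Request:
step_arm --plan '[{"slide":[0,0,0],"grip":1,"spin":0},{"slide":[0,0,0],"grip":1,"spin":0},{"slide":[0,0,0],"grip":1,"spin":0},{"slide":[0,0,0],"grip":1,"spin":0}]'

```text
time_s: 23.53
ee_pos: [0.5352, 0.157, 0.1981]
eef_rot: [-1.571, 0.0, 0.219]
force: [0.7, -0.2, -0.5]
grip_width: 0.0354
```

```bash
python3 go.py p2
```

```text
t 23.53 pos [0.5352 0.157  0.1981] yaw 12.54 w 0.0354 F [ 0.7025 -0.2309 -0.5301]
p2 tool dx,dz mm [0.1 0.8]
```

Request:
step_arm --plan '[{"slide":[0,0.02,0.0005],"grip":1,"spin":0},{"slide":[0,0.025,0],"grip":1,"spin":0},{"slide":[0,0.025,0],"grip":1,"spin":0},{"slide":[0,0.025,0],"grip":1,"spin":0},{"slide":[0,0.02,0],"grip":1,"spin":0},{"slide":[0,0.01,0],"grip":1,"spin":0},{"slide":[0,0.007,0],"grip":1,"spin":0},{"slide":[0,0,0],"grip":1,"spin":0},{"slide":[0,0,0],"grip":1,"spin":0},{"slide":[0,0,0],"grip":1,"spin":0}]'

```text
time_s: 24.37
ee_pos: [0.5358, 0.1584, 0.0675]
eef_rot: [-1.571, -0.002, 0.22]
force: [0.4, 0.5, -0.2]
grip_width: 0.0354
```

Request:
step_arm --plan '[{"slide":[0,0.004,0],"grip":1,"spin":0},{"slide":[0,0.002,0],"grip":1,"spin":0},{"slide":[0,0.001,0],"grip":1,"spin":0},{"slide":[0,0,0],"grip":1,"spin":0},{"slide":[0,0,0],"grip":1,"spin":0}]'

```text
time_s: 24.78
ee_pos: [0.5352, 0.1584, 0.0593]
eef_rot: [-1.571, -0.0, 0.22]
force: [0.3, 0.5, -0.4]
grip_width: 0.0355
```

```bash
python3 go.py p2
```

```text
t 24.78 pos [0.5352 0.1584 0.0593] yaw 12.6 w 0.0355 F [ 0.2931  0.4762 -0.4171]
p2 tool dx,dz mm [-0.1 -0.6]
```

Request:
step_arm --plan '[{"slide":[0,0.0008,0],"grip":1,"spin":0},{"slide":[0,0,0],"grip":1,"spin":0},{"slide":[0,0,0],"grip":1,"spin":0}]'

```text
time_s: 25.03
ee_pos: [0.5353, 0.1584, 0.0592]
eef_rot: [-1.571, -0.0, 0.22]
force: [-2.7, -0.3, 7.8]
grip_width: 0.0355
```

Request:
step_arm --plan '[{"slide":[0,-0.0006,0],"grip":1,"spin":0},{"slide":[0,0,0],"grip":0.2,"spin":0},{"slide":[0,0,0],"grip":0.1,"spin":0},{"slide":[0,0,0],"grip":-0.1,"spin":0},{"slide":[0,0,0],"grip":-0.4,"spin":0},{"slide":[0,0,0],"grip":-0.6,"spin":0},{"slide":[0,0,0],"grip":-0.6,"spin":0},{"slide":[0,0,0],"grip":-0.6,"spin":0}]'

```text
time_s: 25.7
ee_pos: [0.5352, 0.1584, 0.059]
eef_rot: [-1.571, 0.0, 0.22]
force: [0.0, 0.2, -0.4]
grip_width: 0.0722
```

Request:
step_arm --plan '[{"slide":[0,-0.01,0],"grip":-0.6,"spin":0},{"slide":[0,-0.025,0],"grip":-1,"spin":0},{"slide":[0,-0.03,0],"grip":-1,"spin":0},{"slide":[0,-0.03,0],"grip":-1,"spin":0},{"slide":[0,-0.03,0],"grip":-1,"spin":0},{"slide":[0,-0.02,0],"grip":-1,"spin":0},{"slide":[0,0,0],"grip":-1,"spin":0}]'

```text
time_s: 26.28
ee_pos: [0.5366, 0.1587, 0.2095]
eef_rot: [-1.571, -0.008, 0.22]
force: [0.3, 0.2, 0.6]
grip_width: 0.0937
```

```bash
python3 go.py 26
```

```text
t 26.28 pos [0.5366 0.1587 0.2095] yaw 12.6 w 0.0937 F [0.2907 0.2308 0.5582]
26 tool dx,dz mm [ -17.5 -404.9]
```

Request:
step_arm --plan '[{"slide":[0,0,-0.012],"grip":-1,"spin":0},{"slide":[-0.001,0,-0.0255],"grip":-1,"spin":0},{"slide":[-0.001,0,-0.0255],"grip":-1,"spin":0},{"slide":[-0.001,0,-0.0255],"grip":-1,"spin":0},{"slide":[-0.001,0,-0.0255],"grip":-1,"spin":0},{"slide":[-0.001,0,-0.0255],"grip":-1,"spin":0},{"slide":[-0.001,0,-0.0255],"grip":-1,"spin":0},{"slide":[-0.001,0,-0.0255],"grip":-1,"spin":0},{"slide":[-0.001,0,-0.0255],"grip":-1,"spin":0},{"slide":[-0.001,0,-0.0255],"grip":-1,"spin":0},{"slide":[-0.001,0,-0.0255],"grip":-1,"spin":0},{"slide":[-0.001,0,-0.0255],"grip":-1,"spin":0},{"slide":[-0.001,0,-0.0255],"grip":-1,"spin":0},{"slide":[-0.001,0,-0.0255],"grip":-1,"spin":0},{"slide":[-0.001,0,-0.0255],"grip":-1,"spin":0},{"slide":[-0.001,0,-0.0255],"grip":-1,"spin":0},{"slide":[-0.001,0,-0.01],"grip":-1,"spin":0},{"slide":[0,0,0],"grip":-1,"spin":0}]'

```text
time_s: 27.78
ee_pos: [0.6069, -0.2421, 0.2025]
eef_rot: [-1.57, 0.002, 0.217]
force: [0.1, 0.0, -0.2]
grip_width: 0.0938
```

Request:
step_arm --plan '[{"slide":[0,0.025,0],"grip":-1,"spin":0},{"slide":[0,0.025,0],"grip":-1,"spin":0},{"slide":[0,0.025,0],"grip":-1,"spin":0},{"slide":[0,0.005,0],"grip":-1,"spin":0},{"slide":[0,0,0],"grip":-1,"spin":0},{"slide":[0,0,0],"grip":-1,"spin":0}]'

```text
time_s: 28.28
ee_pos: [0.6081, -0.2394, 0.1253]
eef_rot: [-1.571, -0.001, 0.221]
force: [0.4, -0.2, 0.2]
grip_width: 0.0939
```

```bash
python3 go.py 26
python3 - <<'E'
from h import *
cv2.imwrite('pics/w7.png',cams.camera('wrist')); cv2.imwrite('pics/s7.png',cams.camera('scene'));
E
```

```text
t 28.28 pos [ 0.6081 -0.2394  0.1253] yaw 12.63 w 0.0939 F [ 0.4141 -0.2322  0.1768]
26 tool dx,dz mm [-0.5 -0.7]
```

View pics/w7.png

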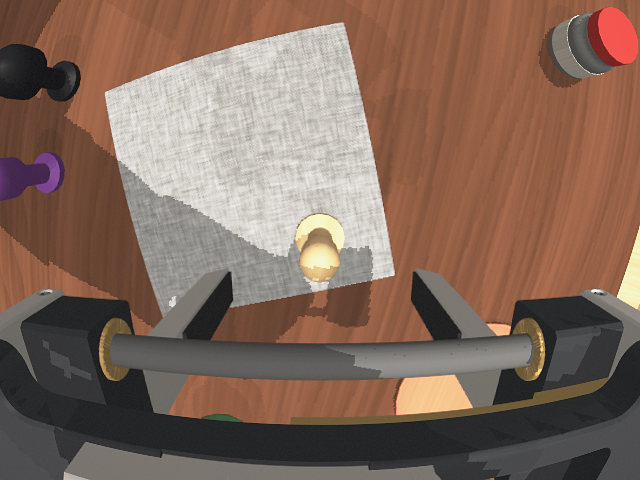

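View pics/s7.png

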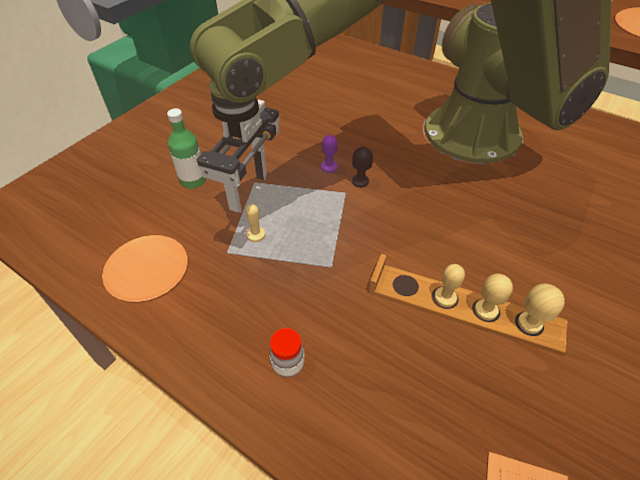

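The 36 stands on mark 2 (scene 446,297), and the 26 head at wrist (320,258) is centred between the fingers.

Request:
step_arm --plan '[{"slide":[-0.0005,0.02,-0.0005],"spin":0,"grip":-1},{"slide":[0,0.02,0],"spin":0,"grip":-1},{"slide":[0,0.02,0],"spin":0,"grip":-1},{"slide":[0,0.016,0],"spin":0,"grip":-1},{"slide":[0,0,0],"spin":0,"grip":-1},{"slide":[0,0,0],"spin":0,"grip":-1},{"slide":[0,0,0],"spin":0,"grip":0},{"slide":[0,0,0],"spin":0,"grip":0},{"slide":[0,0,0],"spin":0,"grip":0},{"slide":[0,0,0],"spin":0,"grip":1},{"slide":[0,0,0],"spin":0,"grip":1},{"slide":[0,0,0],"spin":0,"grip":1},{"slide":[0,0,0],"spin":0,"grip":1},{"slide":[0,0,0],"spin":0,"grip":1},{"slide":[0,0,0],"spin":0,"grip":1},{"slide":[0,0,0],"spin":0,"grip":1},{"slide":[0,0,0],"spin":0,"grip":1},{"slide":[0,0,0],"spin":0,"grip":1}]'

```text
time_s: 29.88
ee_pos: [0.6074, -0.2405, 0.048]
eef_rot: [-1.571, 0.0, 0.22]
force: [-0.2, -0.1, -0.7]
grip_width: 0.0251
```

```bash
python3 go.py p1
```

```text
t 29.88 pos [ 0.6074 -0.2405  0.048 ] yaw 12.6 w 0.0251 F [-0.2242 -0.116  -0.6827]
p1 tool dx,dz mm [ 16.8 329.7]
```

Request:
step_arm --plan '[{"slide":[0,-0.01,0],"grip":1,"spin":0},{"slide":[0,-0.02,0],"grip":1,"spin":0},{"slide":[0,-0.025,0],"grip":1,"spin":0},{"slide":[0,-0.025,0],"grip":1,"spin":0},{"slide":[0,-0.025,0],"grip":1,"spin":0},{"slide":[0,-0.025,0],"grip":1,"spin":0},{"slide":[0,-0.015,0],"grip":1,"spin":0},{"slide":[0,-0.005,0],"grip":1,"spin":0},{"slide":[0,0,0],"grip":1,"spin":0}]'

```text
time_s: 30.63
ee_pos: [0.6077, -0.2406, 0.1997]
eef_rot: [-1.572, -0.002, 0.22]
force: [0.6, 0.3, 0.0]
grip_width: 0.0252
```

Request:
step_arm --plan '[{"slide":[0.001,0,0.008],"grip":1,"spin":0},{"slide":[0.001,0,0.016],"grip":1,"spin":0},{"slide":[0.001,0,0.024],"grip":1,"spin":0},{"slide":[0.001,0,0.024],"grip":1,"spin":0},{"slide":[0.001,0,0.024],"grip":1,"spin":0},{"slide":[0.001,0,0.024],"grip":1,"spin":0},{"slide":[0.001,0,0.024],"grip":1,"spin":0},{"slide":[0.001,0,0.024],"grip":1,"spin":0},{"slide":[0.001,0,0.024],"grip":1,"spin":0},{"slide":[0.001,0,0.024],"grip":1,"spin":0},{"slide":[0.001,0,0.024],"grip":1,"spin":0},{"slide":[0.001,0,0.024],"grip":1,"spin":0},{"slide":[0.001,0,0.024],"grip":1,"spin":0},{"slide":[0.001,0,0.024],"grip":1,"spin":0},{"slide":[0.001,0,0.012],"grip":1,"spin":0},{"slide":[0.0015,0,0.006],"grip":1,"spin":0},{"slide":[0,0,0],"grip":1,"spin":0},{"slide":[0,0,0],"grip":1,"spin":0},{"slide":[0,0,0],"grip":1,"spin":0},{"slide":[0,0,0],"grip":1,"spin":0}]'

```text
time_s: 32.3
ee_pos: [0.5517, 0.0842, 0.1979]
eef_rot: [-1.571, 0.0, 0.219]
force: [0.1, 0.4, -0.4]
grip_width: 0.0249
```

```bash
python3 go.py p1
```

```text
t 32.3 pos [0.5517 0.0842 0.1979] yaw 12.53 w 0.0249 F [ 0.1203  0.4217 -0.4438]
p1 tool dx,dz mm [0.4 0.6]
```

Request:
step_arm --plan '[{"slide":[0,0.02,0.0005],"grip":1,"spin":0},{"slide":[0,0.025,0],"grip":1,"spin":0},{"slide":[0,0.025,0],"grip":1,"spin":0},{"slide":[0,0.025,0],"grip":1,"spin":0},{"slide":[0,0.02,0],"grip":1,"spin":0},{"slide":[0,0.01,0],"grip":1,"spin":0},{"slide":[0,0.007,0],"grip":1,"spin":0},{"slide":[0,0,0],"grip":1,"spin":0},{"slide":[0,0,0],"grip":1,"spin":0},{"slide":[0,0,0],"grip":1,"spin":0}]'

```text
time_s: 33.13
ee_pos: [0.5521, 0.0857, 0.0673]
eef_rot: [-1.571, -0.002, 0.22]
force: [-1.1, 0.0, -0.4]
grip_width: 0.0252
```

Request:
step_arm --plan '[{"slide":[0,0.004,0],"grip":1,"spin":0},{"slide":[0,0.002,0],"grip":1,"spin":0},{"slide":[0,0.001,0],"grip":1,"spin":0},{"slide":[0,0,0],"grip":1,"spin":0},{"slide":[0,0,0],"grip":1,"spin":0}]'

```text
time_s: 33.55
ee_pos: [0.5515, 0.0857, 0.0591]
eef_rot: [-1.571, -0.0, 0.22]
force: [-0.7, 0.3, -0.9]
grip_width: 0.0251
```

Request:
step_arm --plan '[{"slide":[0,0.0008,0],"grip":1,"spin":0},{"slide":[0,0,0],"grip":1,"spin":0},{"slide":[0,0,0],"grip":1,"spin":0}]'

```text
time_s: 33.8
ee_pos: [0.5516, 0.0857, 0.0589]
eef_rot: [-1.571, -0.001, 0.22]
force: [-1.8, -0.7, 7.0]
grip_width: 0.0247
```

```bash
python3 go.py p1
python3 - <<'E'
from h import *
cv2.imwrite('pics/s8.png',cv2.resize(cams.camera('scene')[210:360,340:590],None,fx=3,fy=3))
E
```

```text
t 33.8 pos [0.5516 0.0857 0.0589] yaw 12.6 w 0.0247 F [-1.7518 -0.7322  7.0262]
p1 tool dx,dz mm [ 0.1 -0.8]
```

View pics/s8.png

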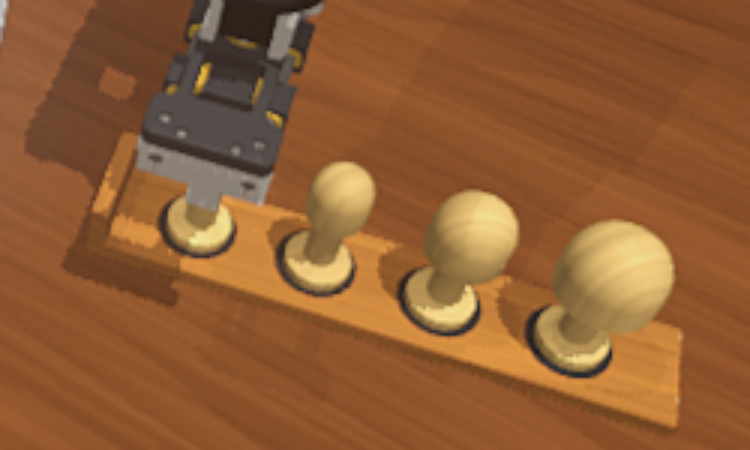

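All four feet sit centred inside their marks, so I'll release and retreat. The 26 is 24.7 mm wide in the grip, which is closure of about 0.47.

Request:
step_arm --plan '[{"slide":[0,-0.0006,0],"grip":1,"spin":0},{"slide":[0,0,0],"grip":0.42,"spin":0},{"slide":[0,0,0],"grip":0.3,"spin":0},{"slide":[0,0,0],"grip":0.1,"spin":0},{"slide":[0,0,0],"grip":-0.2,"spin":0},{"slide":[0,0,0],"grip":-0.4,"spin":0},{"slide":[0,0,0],"grip":-0.4,"spin":0},{"slide":[0,0,0],"grip":-0.4,"spin":0}]'

```text
time_s: 34.52
ee_pos: [0.5514, 0.0857, 0.0588]
eef_rot: [-1.571, 0.0, 0.22]
force: [-0.3, 0.5, 0.3]
grip_width: 0.0627
```

Request:
step_arm --plan '[{"slide":[0,-0.01,0],"grip":-0.4,"spin":0},{"slide":[0,-0.025,0],"grip":-0.4,"spin":0},{"slide":[0,-0.03,0],"grip":-0.4,"spin":0},{"slide":[0,-0.03,0],"grip":-0.4,"spin":0},{"slide":[0,-0.03,0],"grip":-0.4,"spin":0},{"slide":[0,-0.02,0],"grip":-0.4,"spin":0},{"slide":[0,0,-0.03],"grip":-0.4,"spin":0},{"slide":[0,0,-0.03],"grip":-0.4,"spin":0},{"slide":[0,0,-0.03],"grip":-0.4,"spin":0},{"slide":[0,0,-0.03],"grip":-0.4,"spin":0},{"slide":[0,0,-0.03],"grip":-0.4,"spin":0},{"slide":[0,0,0],"grip":-0.4,"spin":0},{"slide":[0,0,0],"grip":-0.4,"spin":0},{"slide":[0,0,0],"grip":-0.4,"spin":0},{"slide":[0,0,0],"grip":-0.4,"spin":0}]'

```text
time_s: 35.77
ee_pos: [0.5841, -0.0597, 0.2043]
eef_rot: [-1.571, -0.0, 0.221]
force: [-1.1, -0.2, -0.2]
grip_width: 0.0658
```

```bash
python3 go.py
python3 - <<'E'
from h import *
im={n:cams.camera(n) for n in('scene','side')}
for n in im: cv2.imwrite(f'pics/{n}_end.png',im[n])
cal={n:cams.calibration(n) for n in im}
# overlay predicted model outlines at the mark centres (per camera), numbers from the first pictures
P={'scene':[(.5505,.0846),(.5341,.1576),(.5177,.2307),(.5012,.304)],'side':[(.5533,.0852),(.5363,.1581),(.52,.2307),(.5031,.3038)]}
R={'scene':(365,230,595,370),'side':(165,90,305,240)}
for n in im:
    r=R[n]; base=im[n][r[1]:r[3],r[0]:r[2]]; b=cv2.resize(base,None,fx=4 if n=='side' else 3,fy=4 if n=='side' else 3,interpolation=cv2.INTER_CUBIC)
    for (x,y),D in zip(P[n],SZ):
        m=(render(cal[n],x,y,.014,D,SZ[D],r)*255).astype(np.uint8); m=cv2.resize(m,(b.shape[1],b.shape[0]),interpolation=cv2.INTER_CUBIC)
        cs,_=cv2.findContours((m>127).astype(np.uint8),cv2.RETR_EXTERNAL,cv2.CHAIN_APPROX_NONE); cv2.drawContours(b,cs,-1,(255,0,255),1)
    cv2.imwrite(f'pics/ov_{n}.png',b)
# bystander shift since start: image difference in their patches
for n,rs in {'scene':[(160,100,215,195),(262,320,312,382)],'side':[(420,330,485,415),(350,150,390,198)]}.items():
    a=cv2.imread(f'pics/{n}0.png')
    for u0,v0,u1,v1 in rs:
        f,g=[cv2.cvtColor(z[v0:v1,u0:u1],cv2.COLOR_BGR2GRAY).astype(np.float32) for z in(a,im[n])]
        print(n,'shift px',np.round(cv2.phaseCorrelate(f,g)[0],2))
E
```

```text
t 35.77 pos [ 0.5841 -0.0597  0.2043] yaw 12.66 w 0.0658 F [-1.1492 -0.2049 -0.1985]
scene shift px [ 0.01 -0.01]
scene shift px [-0.01 -0.02]
side shift px [0.02 0.01]
side shift px [-0.    0.02]
```

View pics/ov_scene.png

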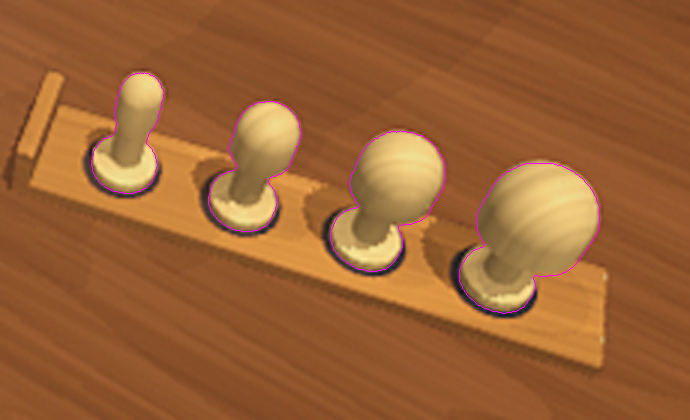

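View pics/ov_side.png

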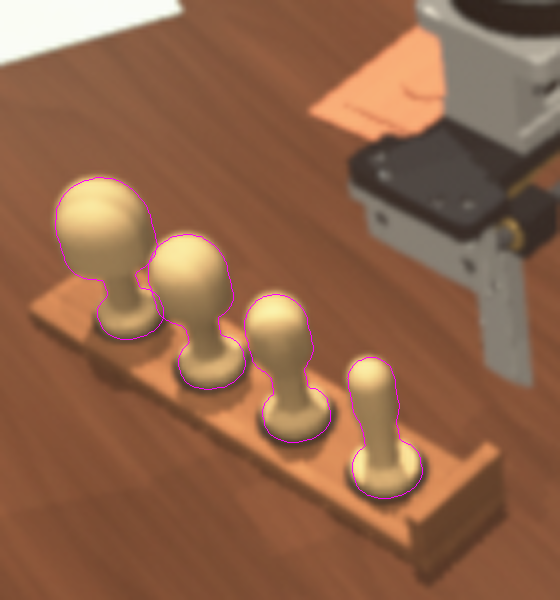

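The predicted outlines, drawn at the mark centres, match all four upright punches to about 1 px (1–2 mm) in both cameras. The bottle and jar shifted 0.02 px or less. The arm is clear, so I'm handing in.

```bash
python3 -c "
from station import hand_in; print(hand_in())"
```

```text
the job is handed in; nothing more can be done
None
```

All four punches stand upright on the board, smallest (26) next to the end cheek, then 36, 46 and 56 at the open end. I handed the job in at about 36 s of the 128 s allowed; hand-in gives no verdict.

- **Grips:** the jaw openings of 55.5, 45.7, 35.4 and 25.1 mm confirmed I had the right punch each time. The purple and black look-alikes were not touched.
- **Placing:** I lowered each punch until light contact, at most 12 N, before releasing it.
- **Last checks:** outlines drawn at the mark centres match all four punches to about 1 px (1–2 mm) in both fixed cameras, against the 12 mm allowed. The bottle and jar show no shift (0.02 px or less), and the gripper was open and clear of everything.
- **Disagreement:** the two fixed cameras differed by about 2–3 mm on the marks and 4–6 mm on the punches. I used averages, and the first grasp's wrist-camera reading agreed to about 1–3 mm. No check failed.

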